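Nest the empty sorting bowls in the finds lab

TASK

The sorting is done: clear the bench by nesting the two loose empty bowls into the empty bowl that stands on the small grey tray, so that all three make one straight stack on the tray, each bowl fully home in the one below. Lower each bowl into place rather than dropping it. Leave the bowl that still holds sherds, the tray, the brush and the white-lidded box where they are.

Things in the scene. Friction and masses are not known exactly. Their poses are not given: they have to be found in the camera images.
- tray_bowl: Empty frosted-white plastic bowl standing on the small grey tray: bottom of the stack. 160 mm across, 85 mm tall, 0.1 to 0.2 kg. Round side widens from 84 mm across at the foot to 135 mm at 65 mm height; there a shoulder steps out to an upright rim band 8 mm thick, 144 mm inside and 160 mm outside, from 65 to 85 mm height. Origin: centre of the underside, z up.
- bowl_1: A loose empty bowl on the bench, same shape as tray_bowl. Can be carried by pinching the 8 mm rim band at one place from above, one finger inside (17 mm deep there, down to the shoulder), one outside. Nested home, its shoulder rests on the lower bowl's rim and its origin lies 20 mm above the lower bowl's, with about 4 mm sideways play. Origin: centre of the underside, z up.
- bowl_2: The other loose empty bowl on the bench, same shape, rim and nesting as bowl_1. Origin: centre of the underside, z up.
- sherd_bowl: The same bowl, but with four loose brown pottery sherds (28 to 46 mm) lying in it; stands on the bench, to be left alone. Origin: centre of the underside.
- tray: Small grey plastic tray, 260 mm (its x) by 210 mm (its y), floor 5 mm thick, edge 19 mm high. Origin: centre of the underside. Loose, 0.9 kg.
- brush: Hand brush with a wooden handle lying on the bench, 180 mm long along its x, loose; to be left alone. Origin: on the bench under its middle.
- finds_box: Small cardboard finds box with a white lid, 84 mm (x) by 114 mm (y), 50 mm high, loose; to be left alone. Origin: centre of the underside.

How it is judged:
By the outcome, as a careful person would: the job done as asked, in the order asked, and still so for the second after the job is handed in, with the robot touching nothing.
It also fails if it takes over 70 s, if anything falls off the work surface, if the arm or the gripper's body presses on something with over 40 N, if the wrist force passes 120 N, or if a joint passes its speed limit or range.

ROBOT

A 6-joint arm with a two-finger parallel gripper is mounted at the origin on the work surface. World frame = base frame: x ahead of the robot, y to its left, z up, the work surface at z = 0. Lengths are in m, angles in rad, forces in N, time in s.
With the tool pointing down it reaches from about 0.325 to 0.875 m from the base axis. Payload 4.4 kg.
Tool frame: the origin (TCP) lies at the very end of the fingers, on their centre line; the grasp point (between the pads) lies 19 mm behind it; z points along the fingers, y is the line along which they close (so a half turn about z gives the same grasp; the last joint's range is limited). The gripper opens to 85 mm and grips with 20 to 120 N. Pads are 22 mm wide; open, the fingers measure 114 mm over their backs; the gripper's body (76 mm by 85 mm) begins 54 mm behind the grasp point. The pads swing forward as they close: fully open they stand 13 mm farther back than shut.
Start: joints at [-1.258, 0.207, 1.542, -0, 1.393, -0.15], TCP at [0.257, -0.514, 0.231] pointing down, gripper open.
Joint ranges: [-2.73, 2.73], [-0.86, 2.22], [0.23, 2.46], [-1.11, 4.25], [0.08, 2.63], [-2.82, 2.82]. Speed limits (rad/s): [2.79, 2.79, 3.14, 3.14, 3.14, 3.14].

INTERFACE

Orientations are given as [roll, pitch, yaw] about the fixed x, y, z axes, in that order (R = Rz(yaw) Ry(pitch) Rx(roll)).
In Python, from workcell import robot gives the robot as it stands.
- The arm moves only by the shell command python3 -m jog 'ROWS' [OPENING] [FORCE]. ROWS is JSON, a list of rows, each an object with "offset": the shift along the tool's x, y, z in mm, a list of three; "spin": the turn about the tool's z in degrees. A call has 1 to 20 rows; each row is the pose to reach, as a shift and turn from the pose commanded when the call began, along the tool's axes at that moment; what a row does not reach only later rows make up. A row lasts 1/12 s, in which the tool goes at most 41.7 mm and 7.16 degrees, less where a joint would pass 70% of its speed; a pose out of reach is approached as far as the arm can. A call with a gripper value outside its range is refused whole. OPENING is the finger opening in mm, from 0 to 85.4, set as the call begins (- or left out, the last holds). The fingers move at their own pace and stop on an object; FORCE is the grip in N (left out, the last holds). Time passes only in rows, so rows that repeat a pose let the fingers close. It gives the time, the measured TCP pose, the force, the opening and the grip force at its end, in the units of the state.
- robot.read_state(): the state, without advancing time (a new reading comes with each control period).
- robot.grab_frame(name): name is "scene" or "top" or "wrist"; returns the picture (480x640x3 uint8, blue, green, red); there is no depth.
- robot.camera_params(name): a dict with "fx", "fy", "cx", "cy" (pixels), "k1" (the pictures are not rectified: a ray, as slopes to the right and down, at radius r is drawn at 1 + k1 r^2 times it, then the intrinsics apply), "world_to_cam" (4x4, takes a point from world to camera coordinates). Camera axes: x right, y up, looking along -z (the intrinsics and any distortion apply to the point x, -y, -z); pixel columns grow to the right and rows downward; lengths in m; the calibration is good to about 2 mm. A picture is of the moment at which its call begins: read the wrist's pose just before it. camera_params takes no time and is no camera call; for the wrist camera it gives the pose at the moment of the call.
- robot.hand_in(): hands the job in; it is judged then, once.
The state is a dict: "time_s": time; "qpos": joint angles; "dq": joint speeds; "tau": joint torques, N m; "tcp_pos": TCP position; "tool_rot": TCP orientation; "force": force on the tool from outside, world axes, zero at the start; "ft_torque": the same for the moment, N m; "opening": finger opening in m; "gripper_force": force on a finger pad.
Only numpy, scipy, OpenCV 4.12 (cv2) and the standard library are available. Lean on these libraries where they do the work, as an engineer would, in place of code of your own. Each camera call takes 0.05 s, during which the arm holds its last target. There are 200 camera calls.

## Working session

There is one attempt and no reset: what is moved stays moved. The work goes in short steps, Python scripts to look and compute and a shell command to move; the robot and the scene stay as the last step left them, time stands still between calls to the robot, and variables do not carry over. Pictures are saved under pics/ and viewed, at most 10 in all, crops included, and the job is handed in when it is done.

```bash
mkdir -p pics
cat > h.py <<'E'
import numpy as np, cv2
from workcell import robot
def ray(p,u,v):
    x=(u-p["cx"])/p["fx"]; y=(v-p["cy"])/p["fy"]; a,b=x,y
    for _ in range(20):
        s=1+p["k1"]*(a*a+b*b); a,b=x/s,y/s
    T=np.array(p["world_to_cam"]); R=T[:3,:3]
    return -R.T@T[:3,3], R.T@np.array([a,-b,-1])
def plane(p,u,v,z):
    o,d=ray(p,u,v); return o+d*(z-o[2])/d[2]
def proj(p,P):
    T=np.array(p["world_to_cam"]); c=T[:3,:3]@np.array(P)+T[:3,3]
    a,b=c[0]/-c[2],-c[1]/-c[2]; s=1+p["k1"]*(a*a+b*b)
    return p["fx"]*a*s+p["cx"],p["fy"]*b*s+p["cy"]
E
python3 - <<'E'
from h import *
for n in("top","scene"):
    cv2.imwrite(f"pics/{n}0.png",robot.grab_frame(n)); p=robot.camera_params(n)
    print(n,{k:p[k] for k in("fx","cx","cy","k1")},np.round(p["world_to_cam"],3).tolist())
s=robot.read_state(); print(s)
E
```

```text
top {'fx': 616.2449860426016, 'cx': 320.5947494213223, 'cy': 246.13173774186697, 'k1': -0.2131492871921264} [[-0.0, -1.0, -0.002, 0.008], [0.994, -0.001, 0.107, -0.59], [-0.107, -0.002, 0.994, -1.423], [0.0, 0.0, 0.0, 1.0]]
scene {'fx': 440.98949215273586, 'cx': 322.33150790520483, 'cy': 239.04285468071694, 'k1': -0.03957261302365558} [[-0.512, 0.859, 0.016, 0.307], [-0.444, -0.281, 0.851, 0.243], [0.736, 0.428, 0.525, -1.575], [0.0, 0.0, 0.0, 1.0]]
{'time_s': 0.1, 'qpos': array([-1.25750425e+00,  2.07346578e-01,  1.54281227e+00,  2.53937231e-05,
        1.39351742e+00, -1.50495374e-01]), 'dq': array([ 0.00040692, -0.00130275, -0.00356012, -0.00144311, -0.00200647,
       -0.00072175]), 'tau': array([-4.49224963e-04, -3.84088433e+01, -2.92548519e+01, -3.27696862e-04,
        4.78758200e-03,  1.68312756e-06]), 'tcp_pos': array([ 0.25700539, -0.51360018,  0.23023463]), 'tool_rot': array([-3.13953634e+00, -3.37095277e-04,  4.63782599e-01]), 'force': array([ 0.36899119, -0.18225517,  0.69529992]), 'ft_torque': array([ 0.03975053, -0.03558333, -0.01296806]), 'gripper_force': 0.0, 'opening': 0.08556267186035389}
```

View pics/top0.png

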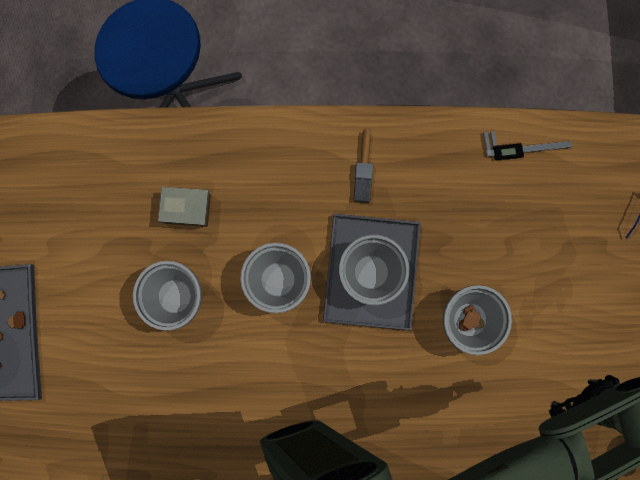

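View pics/scene0.png

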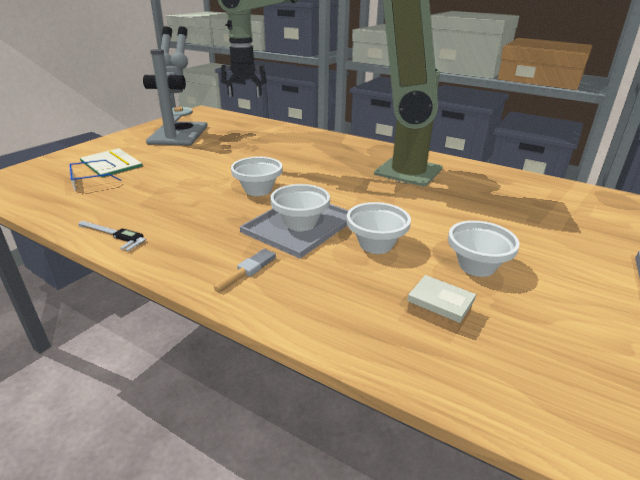

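The top view shows, left to right, loose bowls at about (167,296) and (276,278), the tray bowl at (374,270) and the sherd bowl at (478,320). The scene view agrees, and nothing stands taller than the bowls near them. Next I'll fit the rims.

```bash
cat >> h.py <<'E'
def rim(img,p,u0,v0,z,r=(25,42)):
    """outer rim circle: radial scan for the outermost light-grey pixel, rays onto z, circle fit"""
    hsv=cv2.cvtColor(img,cv2.COLOR_BGR2HSV)
    m=((hsv[...,1]<60)&(hsv[...,2]>125)).astype(np.uint8)
    pts=[]
    for a in np.arange(0,2*np.pi,np.pi/90):
        rr=np.arange(r[0],r[1],.25); us=u0+rr*np.cos(a); vs=v0+rr*np.sin(a)
        k=np.nonzero(m[np.clip(vs.round().astype(int),0,479),np.clip(us.round().astype(int),0,639)])[0]
        if len(k) and k[-1]<len(rr)-1: pts.append(plane(p,us[k[-1]],vs[k[-1]],z)[:2])
    P=np.array(pts)
    for _ in range(4):
        s=np.linalg.lstsq(np.c_[2*P,np.ones(len(P))],(P**2).sum(1),rcond=None)[0]
        R=np.sqrt(s[2]+s[0]**2+s[1]**2); e=abs(np.hypot(*(P-s[:2]).T)-R); P=P[e<max(2*np.median(e),.001)]
    return s[:2]*1000,R*1000,len(P)
E
python3 - <<'E'
from h import *
img=cv2.imread("pics/top0.png"); p=robot.camera_params("top")
for n,u,v,z in(("far",167,296,.085),("near",276,278,.085),("tray",374,270,.09),("sherd",478,320,.085)):
    c,R,k=rim(img,p,u,v,z); print(n,c.round(1),round(R,1),k)
c=robot.camera_params("wrist"); T=np.array(c["world_to_cam"]); print((-T[:3,:3].T@T[:3,3]).round(3),(-T[2,:3]).round(2),c["fx"])
E
```

```text
far [471.3 362.1] 77.9 146
near [513.3 110.4] 77.9 148
tray [ 530.7 -112.3] 77.6 141
sherd [ 414.9 -351.7] 78.0 135
[ 0.326 -0.479  0.372] [-0.27 -0.13 -0.95] 346.6359861463564
```

```bash
python3 -m jog '[{"offset":[220,-238,0],"spin":-32},{"offset":[220,-238,0],"spin":-32},{"offset":[220,-238,0],"spin":-32},{"offset":[220,-238,0],"spin":-32},{"offset":[220,-238,0],"spin":-32},{"offset":[220,-238,0],"spin":-32},{"offset":[220,-238,0],"spin":-32},{"offset":[220,-238,0],"spin":-32},{"offset":[440,-477,40],"spin":-63.4},{"offset":[440,-477,40],"spin":-63.4},{"offset":[440,-477,40],"spin":-63.4},{"offset":[440,-477,40],"spin":-63.4},{"offset":[440,-477,40],"spin":-63.4},{"offset":[440,-477,40],"spin":-63.4},{"offset":[440,-477,40],"spin":-63.4},{"offset":[440,-477,40],"spin":-63.4},{"offset":[440,-477,40],"spin":-63.4},{"offset":[440,-477,40],"spin":-63.4},{"offset":[440,-477,40],"spin":-63.4},{"offset":[440,-477,40],"spin":-63.4}]' 40 60
python3 - <<'E'
from h import *
s=robot.read_state(); p=robot.camera_params("wrist"); f=robot.grab_frame("wrist"); cv2.imwrite("pics/w1.png",f)
print(s["tcp_pos"].round(4),s["tool_rot"].round(4),[np.round(proj(p,(.5133+.08*np.cos(a),.1104+.08*np.sin(a),.085))) for a in(0,1.57,3.14,4.71)], np.round(proj(p,s["tcp_pos"])))
E
```

```text
time_s: 1.77
tcp_pos: [0.4371, 0.1081, 0.1912]
tool_rot: [-3.141, 0.0, 1.569]
force: [0.4, -0.8, -0.5]
opening: 0.0403
gripper_force: 0.0
[0.4371 0.1081 0.1912] [-3.1411e+00  5.0000e-04  1.5689e+00] [array([538., 241.]), array([441., 128.]), array([323., 241.]), array([422., 335.])] [328. 313.]
```

View pics/w1.png

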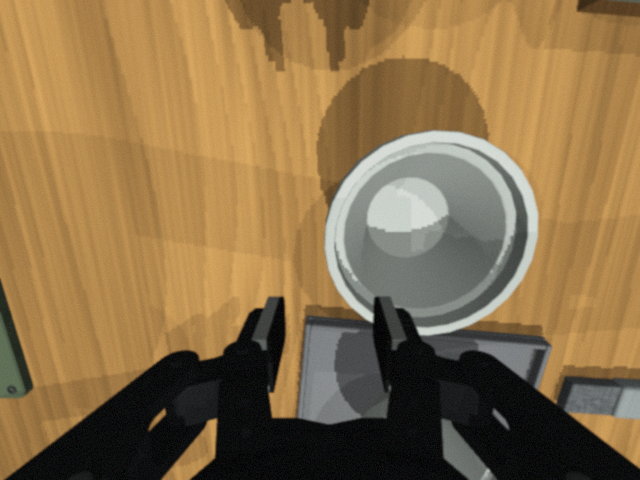

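The rim runs from (325,230) on the left to (538,240) on the right, within a millimetre or two of the prediction. I'll descend and grip.

```bash
python3 -m jog '[{"offset":[2,0,40],"spin":0},{"offset":[2,0,75],"spin":0},{"offset":[2,0,100],"spin":0},{"offset":[2,0,112],"spin":0},{"offset":[2,0,118],"spin":0},{"offset":[2,0,119],"spin":0},{"offset":[2,0,119],"spin":0},{"offset":[2,0,119],"spin":0}]' 30 60
python3 -m jog '[{"offset":[0,0,0],"spin":0},{"offset":[0,0,0],"spin":0},{"offset":[0,0,0],"spin":0},{"offset":[0,0,0],"spin":0},{"offset":[0,0,0],"spin":0},{"offset":[0,0,0],"spin":0},{"offset":[0,0,0],"spin":0},{"offset":[0,0,0],"spin":0}]' 0 60
python3 -m jog '[{"offset":[0,0,-5],"spin":0},{"offset":[0,0,-15],"spin":0},{"offset":[0,0,-30],"spin":0},{"offset":[0,0,-50],"spin":0},{"offset":[0,0,-75],"spin":0},{"offset":[0,0,-100],"spin":0},{"offset":[0,0,-120],"spin":0},{"offset":[0,0,-128],"spin":0},{"offset":[0,0,-130],"spin":0},{"offset":[0,0,-130],"spin":0}]'
python3 - <<'E'
from h import *
s=robot.read_state(); print(s["tcp_pos"].round(4),s["tool_rot"].round(4),s["force"])
a=robot.grab_frame("scene"); b=robot.grab_frame("wrist")
cv2.imwrite("pics/g1.png",np.hstack([cv2.resize(a[60:300,200:520],(480,360)),cv2.resize(b,None,fx=.5,fy=.75)]))
E
```

```text
time_s: 2.48
tcp_pos: [0.4388, 0.1108, 0.0737]
tool_rot: [3.139, -0.0, 1.569]
force: [0.1, 0.5, 0.5]
opening: 0.0299
gripper_force: 0.0
time_s: 3.15
tcp_pos: [0.4381, 0.1112, 0.0735]
tool_rot: [3.14, 0.0, 1.571]
force: [-2.2, -0.8, 5.9]
opening: 0.0062
gripper_force: 60.8
time_s: 3.98
tcp_pos: [0.4373, 0.1112, 0.2025]
tool_rot: [3.141, -0.0, 1.57]
force: [0.3, -0.7, -1.5]
opening: 0.006
gripper_force: 59.8
[0.4373 0.1112 0.2025] [ 3.1409e+00 -1.0000e-04  1.5704e+00] [ 0.32421969 -0.7182678  -1.49524582]
```

View pics/g1.png

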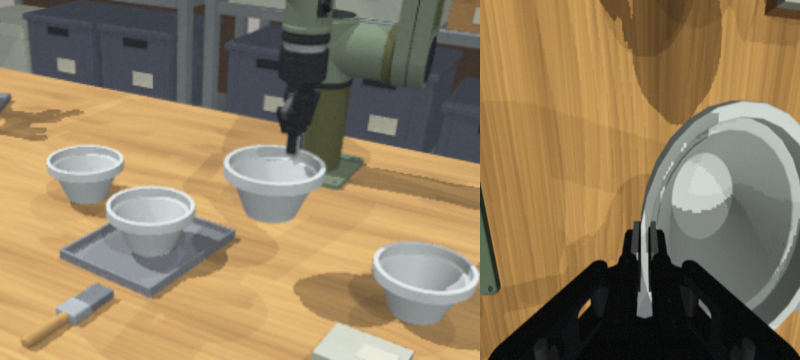

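The bowl is held level. I'll carry it over the tray and measure both from the top camera.

```bash
python3 -m jog '[{"offset":[-5,0,0],"spin":0},{"offset":[-15,2,0],"spin":0},{"offset":[-35,4,0],"spin":0},{"offset":[-60,6,0],"spin":0},{"offset":[-85,8,0],"spin":0},{"offset":[-110,10,0],"spin":0},{"offset":[-135,12,0],"spin":0},{"offset":[-160,14,0],"spin":0},{"offset":[-185,16,0],"spin":0},{"offset":[-205,18,0],"spin":0},{"offset":[-218,18,0],"spin":0},{"offset":[-223,18,0],"spin":0},{"offset":[-223,18,0],"spin":0},{"offset":[-223,18,0],"spin":0},{"offset":[-223,18,0],"spin":0}]'
python3 - <<'E'
from h import *
s=robot.read_state(); t=s["tcp_pos"]; img=robot.grab_frame("top"); cv2.imwrite("pics/t2.png",img); p=robot.camera_params("top")
c=np.array([t[0]+.0752,t[1]-.0008,t[2]+.0115]); u,v=proj(p,c); e=proj(p,c+[0,.08,0]); r=abs(e[0]-u)
print(t.round(4),u,v,r, rim(img,p,u,v,c[2],(r-6,r+6)))
w=robot.camera_params("wrist"); f=robot.grab_frame("wrist")
cv2.imwrite("pics/c2.png",np.hstack([cv2.resize(img[180:330,270:470],(400,300)),cv2.resize(f,(400,300))]))
E
```

```text
time_s: 5.33
tcp_pos: [0.4549, -0.1112, 0.2019]
tool_rot: [-3.141, -0.001, 1.571]
force: [-0.6, 0.7, -0.9]
opening: 0.0058
gripper_force: 59.8
[ 0.4549 -0.1112  0.2019] 378.62186611027397 265.3982184271094 38.779094366717686 (array([ 529.83036023, -111.87913734]), np.float64(78.36923926376866), 92)
```

View pics/c2.png

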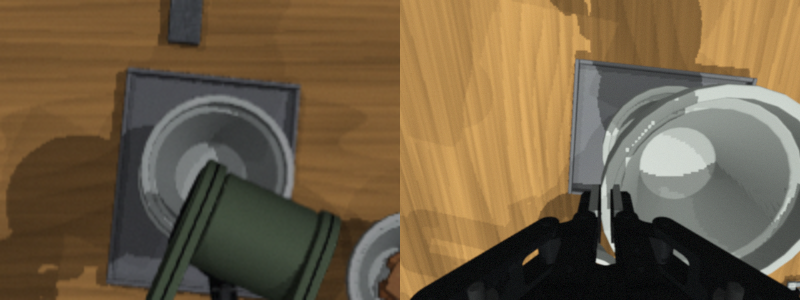

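The held bowl centre is (529.8, -111.9) mm against (530.7, -112.3) for the tray bowl, so it's aligned within 1 mm. I'll lower it, slowing near home.

```bash
python3 -m jog '[{"offset":[0,1,5],"spin":0},{"offset":[0,1,15],"spin":0},{"offset":[0,1,27],"spin":0},{"offset":[0,1,39],"spin":0},{"offset":[0,1,49],"spin":0},{"offset":[0,1,57],"spin":0},{"offset":[0,1,64],"spin":0},{"offset":[0,1,70],"spin":0},{"offset":[0,1,76],"spin":0},{"offset":[0,1,81],"spin":0},{"offset":[0,1,86],"spin":0},{"offset":[0,1,90],"spin":0},{"offset":[0,1,94],"spin":0},{"offset":[0,1,97],"spin":0},{"offset":[0,1,99],"spin":0},{"offset":[0,1,99],"spin":0},{"offset":[0,1,99],"spin":0}]'
python3 -m jog '[{"offset":[0,0,1],"spin":0},{"offset":[0,0,2],"spin":0},{"offset":[0,0,3],"spin":0},{"offset":[0,0,3],"spin":0},{"offset":[0,0,3],"spin":0}]'
```

```text
time_s: 6.85
tcp_pos: [0.4563, -0.1118, 0.1033]
tool_rot: [3.142, -0.0, 1.57]
force: [0.3, 0.4, -1.6]
opening: 0.0058
gripper_force: 59.8
time_s: 7.27
tcp_pos: [0.4562, -0.1118, 0.1002]
tool_rot: [-3.141, -0.0, 1.57]
force: [-0.6, 0.0, -1.0]
opening: 0.0057
gripper_force: 59.8
```

```bash
python3 -m jog '[{"offset":[0,0,0.7],"spin":0},{"offset":[0,0,1.4],"spin":0},{"offset":[0,0,2],"spin":0},{"offset":[0,0,2],"spin":0},{"offset":[0,0,2],"spin":0}]'
python3 - <<'E'
from h import *
a=robot.grab_frame("scene"); cv2.imwrite("pics/s3.png",cv2.resize(a[140:290,220:420],(800,600)))
E
```

```text
time_s: 7.68
tcp_pos: [0.4563, -0.1119, 0.0987]
tool_rot: [3.142, 0.0, 1.57]
force: [-2.3, 0.3, 4.4]
opening: 0.0061
gripper_force: 60.5
```

View pics/s3.png

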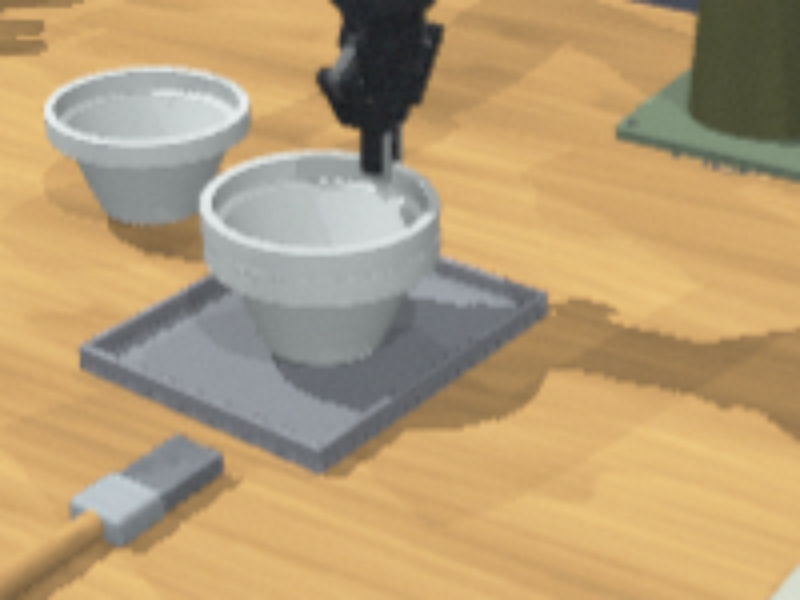

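The two rim bands sit flush with about 5 N of contact, so the bowl is home. I'll open, rise and go to the far bowl.

```bash
python3 -m jog '[{"offset":[0,0,0],"spin":0},{"offset":[0,0,0],"spin":0},{"offset":[0,0,0],"spin":0},{"offset":[0,0,0],"spin":0},{"offset":[0,0,0],"spin":0},{"offset":[0,0,-10],"spin":0},{"offset":[0,0,-30],"spin":0},{"offset":[0,0,-60],"spin":0},{"offset":[0,0,-90],"spin":0},{"offset":[0,0,-100],"spin":0},{"offset":[0,0,-100],"spin":0}]' 30
python3 -m jog '[{"offset":[240,-30,0],"spin":0},{"offset":[240,-30,0],"spin":0},{"offset":[240,-30,0],"spin":0},{"offset":[240,-30,0],"spin":0},{"offset":[240,-30,0],"spin":0},{"offset":[475,-60,0],"spin":0},{"offset":[475,-60,0],"spin":0},{"offset":[475,-60,0],"spin":0},{"offset":[475,-60,0],"spin":0},{"offset":[475,-60,0],"spin":0},{"offset":[475,-60,0],"spin":0},{"offset":[475,-60,0],"spin":0},{"offset":[475,-60,0],"spin":0},{"offset":[475,-60,0],"spin":0},{"offset":[475,-60,0],"spin":0},{"offset":[475,-60,0],"spin":0}]'
python3 - <<'E'
from h import *
s=robot.read_state(); p=robot.camera_params("wrist"); f=robot.grab_frame("wrist")
img=robot.grab_frame("top"); q=robot.camera_params("top"); u,v=proj(q,(.5305,-.112,.11)); print(s["tcp_pos"].round(4),"stack",rim(img,q,u,v,.11))
for a in np.arange(0,6.28,.785): cv2.circle(f,tuple(int(round(x)) for x in proj(p,(.4713+.08*np.cos(a),.3621+.08*np.sin(a),.085))),3,(0,0,255),1)
cv2.imwrite("pics/w4.png",np.hstack([cv2.resize(f,(400,300)),cv2.resize(img[180:330,270:470],(400,300))]))
E
```

```text
time_s: 8.65
tcp_pos: [0.4589, -0.113, 0.2025]
tool_rot: [3.134, 0.004, 1.57]
force: [0.1, -0.2, 0.6]
opening: 0.0297
gripper_force: 0.0
time_s: 9.98
tcp_pos: [0.3963, 0.3617, 0.1974]
tool_rot: [-3.14, 0.001, 1.569]
force: [-0.4, 0.0, 0.3]
opening: 0.0301
gripper_force: 0.0
[0.3963 0.3617 0.1974] stack (array([ 531.86425564, -112.5512116 ]), np.float64(78.20890592306712), 143)
```

View pics/w4.png

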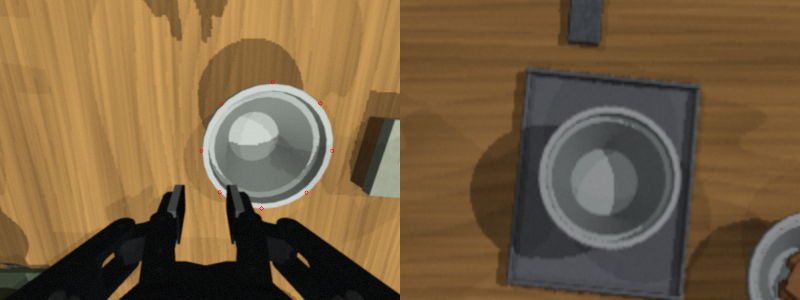

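The left picture shows the far bowl's rim within about 1 mm of the red prediction. The right one shows the stack straight, with its rim centre at (531.9, -112.6). I'll descend and grip.

```bash
python3 -m jog '[{"offset":[1,1,40],"spin":0},{"offset":[1,1,78],"spin":0},{"offset":[1,1,104],"spin":0},{"offset":[1,1,117],"spin":0},{"offset":[1,1,123],"spin":0},{"offset":[1,1,124],"spin":0},{"offset":[1,1,124],"spin":0},{"offset":[1,1,124],"spin":0}]' 30 60
python3 -m jog '[{"offset":[0,0,0],"spin":0},{"offset":[0,0,0],"spin":0},{"offset":[0,0,0],"spin":0},{"offset":[0,0,0],"spin":0},{"offset":[0,0,0],"spin":0},{"offset":[0,0,0],"spin":0},{"offset":[0,0,0],"spin":0},{"offset":[0,0,0],"spin":0}]' 0 60
python3 -m jog '[{"offset":[0,0,-5],"spin":0},{"offset":[0,0,-15],"spin":0},{"offset":[0,0,-30],"spin":0},{"offset":[0,0,-50],"spin":0},{"offset":[0,0,-75],"spin":0},{"offset":[0,0,-100],"spin":0},{"offset":[0,0,-125],"spin":0},{"offset":[0,0,-145],"spin":0},{"offset":[0,0,-150],"spin":0},{"offset":[0,0,-150],"spin":0}]'
```

```text
time_s: 10.75
tcp_pos: [0.3989, 0.3647, 0.076]
tool_rot: [3.139, -0.002, 1.57]
force: [0.9, -0.8, -0.1]
opening: 0.0301
gripper_force: 0.0
time_s: 11.42
tcp_pos: [0.3979, 0.3651, 0.0758]
tool_rot: [3.14, -0.002, 1.571]
force: [-2.4, 0.8, 6.2]
opening: 0.0064
gripper_force: 57.6
time_s: 12.25
tcp_pos: [0.3987, 0.3649, 0.2267]
tool_rot: [3.137, -0.003, 1.57]
force: [0.3, -0.6, -2.2]
opening: 0.006
gripper_force: 57.2
```

```bash
python3 -m jog '[{"offset":[-8,1,0],"spin":0},{"offset":[-24,3,0],"spin":0},{"offset":[-48,6,0],"spin":0},{"offset":[-78,10,0],"spin":0},{"offset":[-108,14,0],"spin":0},{"offset":[-138,18,0],"spin":0},{"offset":[-168,22,0],"spin":0},{"offset":[-198,26,0],"spin":0},{"offset":[-228,30,0],"spin":0},{"offset":[-258,34,0],"spin":0},{"offset":[-288,38,0],"spin":0},{"offset":[-318,42,0],"spin":0},{"offset":[-348,46,0],"spin":0},{"offset":[-378,50,0],"spin":0},{"offset":[-408,54,0],"spin":0},{"offset":[-435,58,0],"spin":0},{"offset":[-456,58,0],"spin":0},{"offset":[-469,58,0],"spin":0},{"offset":[-474,58,0],"spin":0},{"offset":[-474,58,0],"spin":0}]'
python3 -m jog '[{"offset":[0,0,0],"spin":0},{"offset":[0,0,0],"spin":0},{"offset":[0,0,0],"spin":0}]'
python3 - <<'E'
from h import *
s=robot.read_state(); t=s["tcp_pos"]; img=robot.grab_frame("top"); p=robot.camera_params("top")
c=np.array([t[0]+.0745,t[1]-.003,t[2]+.0092]); u,v=proj(p,c); r=abs(proj(p,c+[0,.08,0])[0]-u)
print(t.round(4),rim(img,p,u,v,c[2],(r-6,r+6)))
f=robot.grab_frame("wrist"); a=robot.grab_frame("scene")
cv2.imwrite("pics/c5.png",np.hstack([cv2.resize(a[90:240,210:410],(400,300)),cv2.resize(img[180:330,270:470],(400,300))]))
E
```

```text
time_s: 13.92
tcp_pos: [0.4538, -0.1106, 0.2223]
tool_rot: [-3.138, -0.001, 1.568]
force: [-1.3, -0.1, -0.9]
opening: 0.0063
gripper_force: 57.2
time_s: 14.17
tcp_pos: [0.455, -0.1088, 0.2239]
tool_rot: [-3.141, -0.001, 1.572]
force: [-1.2, 0.0, -0.6]
opening: 0.0062
gripper_force: 57.2
[ 0.455  -0.1088  0.2239] (array([ 530.1664182 , -112.98995262]), np.float64(78.64081307703806), 85)
```

View pics/c5.png

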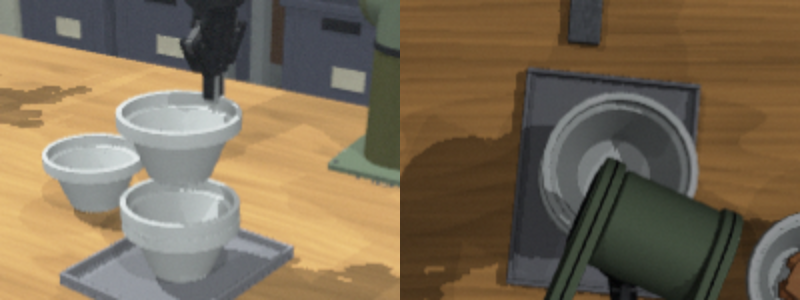

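The held bowl hangs level above the stack, 1.7 mm short in x. I'll correct that and lower it.

```bash
python3 -m jog '[{"offset":[0,1.5,5],"spin":0},{"offset":[0,1.5,15],"spin":0},{"offset":[0,1.5,27],"spin":0},{"offset":[0,1.5,39],"spin":0},{"offset":[0,1.5,49],"spin":0},{"offset":[0,1.5,57],"spin":0},{"offset":[0,1.5,64],"spin":0},{"offset":[0,1.5,70],"spin":0},{"offset":[0,1.5,76],"spin":0},{"offset":[0,1.5,81],"spin":0},{"offset":[0,1.5,86],"spin":0},{"offset":[0,1.5,90],"spin":0},{"offset":[0,1.5,94],"spin":0},{"offset":[0,1.5,97],"spin":0},{"offset":[0,1.5,99],"spin":0},{"offset":[0,1.5,99],"spin":0},{"offset":[0,1.5,99],"spin":0}]'
```

```text
time_s: 15.73
tcp_pos: [0.4568, -0.1099, 0.1253]
tool_rot: [3.142, 0.0, 1.57]
force: [-0.6, -0.5, -0.9]
opening: 0.006
gripper_force: 57.2
```

```bash
python3 -m jog '[{"offset":[0,0,1],"spin":0},{"offset":[0,0,2],"spin":0},{"offset":[0,0,3],"spin":0},{"offset":[0,0,4],"spin":0},{"offset":[0,0,4],"spin":0},{"offset":[0,0,4],"spin":0}]'
```

```text
time_s: 16.23
tcp_pos: [0.4568, -0.1099, 0.1213]
tool_rot: [3.141, 0.0, 1.57]
force: [0.1, -0.5, -1.2]
opening: 0.0062
gripper_force: 57.2
```

```bash
python3 -m jog '[{"offset":[0,0,0.6],"spin":0},{"offset":[0,0,1.2],"spin":0},{"offset":[0,0,1.2],"spin":0},{"offset":[0,0,1.2],"spin":0}]'
```

```text
time_s: 16.57
tcp_pos: [0.4569, -0.1099, 0.121]
tool_rot: [3.142, 0.0, 1.57]
force: [-2.1, 1.2, 5.0]
opening: 0.0062
gripper_force: 57.9
```

Contact came at 0.121 m, where 0.1208 m was expected, so it's home. I'll release, retreat and check.

```bash
python3 -m jog '[{"offset":[0,0,0],"spin":0},{"offset":[0,0,0],"spin":0},{"offset":[0,0,0],"spin":0},{"offset":[0,0,0],"spin":0},{"offset":[0,0,0],"spin":0},{"offset":[0,0,-10],"spin":0},{"offset":[0,0,-30],"spin":0},{"offset":[0,0,-60],"spin":0},{"offset":[0,0,-90],"spin":0},{"offset":[0,0,-100],"spin":0},{"offset":[120,0,-100],"spin":0},{"offset":[240,0,-100],"spin":0},{"offset":[240,0,-100],"spin":0},{"offset":[240,0,-100],"spin":0},{"offset":[240,0,-100],"spin":0},{"offset":[240,0,-100],"spin":0},{"offset":[240,0,-100],"spin":0},{"offset":[240,0,-100],"spin":0}]' 30
python3 - <<'E'
from h import *
img=robot.grab_frame("top"); q=robot.camera_params("top"); u,v=proj(q,(.5315,-.1125,.13)); print("stack",rim(img,q,u,v,.13))
print("sherd",rim(img,q,478,320,.085))
a=robot.grab_frame("scene")
cv2.imwrite("pics/f6.png",np.hstack([cv2.resize(a[130:290,210:370],(400,400)),cv2.resize(img[110:350,280:520],(400,400))]))
E
```

```text
time_s: 18.07
tcp_pos: [0.4564, 0.1316, 0.22]
tool_rot: [-3.141, 0.0, 1.574]
force: [-0.2, -0.6, 0.1]
opening: 0.0299
gripper_force: 0.0
stack (array([ 532.77102523, -113.80630606]), np.float64(78.20622220424471), 144)
sherd (array([ 415.20211838, -351.83289835]), np.float64(78.38245171254779), 142)
```

View pics/f6.png

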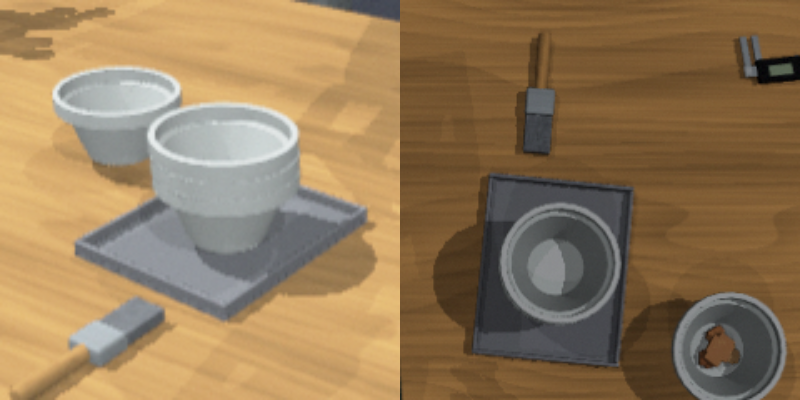

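The stack is straight and level with its bands flush, and the tray, sherd bowl and brush haven't moved.

```bash
python3 -c "
from workcell import robot; print(robot.hand_in())"
```

```text
the job is handed in; nothing more can be done
None
```

Both loose bowls are nested fully home in the tray bowl as one straight stack, nothing else was disturbed, and the job was handed in after about 18 s of robot time.

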